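# Lean the beech cabinet door against the low board

### The arm

A 6-joint arm with a two-finger parallel gripper is mounted at the origin on the work surface. World frame = base frame: x ahead of the robot, y to its left, z up, the work surface at z = 0. Lengths are in m, angles in rad, forces in N, time in s.
With the tool pointing down it reaches from about 0.3 to 0.85 m from the base axis. Payload 4.2 kg.
Tool frame: the origin (TCP) lies midway between the tips of the shut fingers; the grasp point (between the pads) lies arm.grasp_offset behind it (arm.grasp_offset is the distance from the TCP to the grasp point, in m); z points along the fingers, y is the direction in which the jaws open and shut (so a half turn about z gives the same grasp; the last joint's range is limited). The gripper opens to 91 mm and grips with 3 to 60 N. Pads are 32 mm wide; open, the fingers measure 118 mm over their backs; the gripper's body (76 mm by 178 mm) begins 60 mm behind the grasp point.
Start: joints at [1.134, 0.32, 1.565, -0, 1.257, -0.02], TCP at [0.233, 0.526, 0.214] pointing down, gripper open.
Joint ranges: [-3.11, 3.11], [-0.84, 2.01], [0.21, 2.61], [-1.34, 4.49], [0.05, 2.63], [-2.56, 2.56]. Speed limits (rad/s): [2.57, 2.57, 3.14, 3.14, 3.14, 3.14].

### API

Orientations are given as a unit quaternion [w, x, y, z].
In Python, from cell import arm gives the robot as it stands.
- The arm moves only by the tool step_arm, never from a script. Its argument "commands" is a list of rows, each an object of numbers: "dx", "dy", "dz": the shift along the tool's x, y, z in cm; "wx", "wy", "wz": the turn, a rotation vector about the tool's x, y, z in rad; "hand": the closure, from 0 (fully open) to 1 (shut). A call has 1 to 12 rows; each row is the pose to reach, as a shift and turn from the pose commanded when the call began, along the tool's axes at that moment; what a row does not reach only later rows make up. A row lasts 1/12 s, in which the tool goes at most 41.7 mm and 7.16 degrees, less where a joint would pass 70% of its speed; a pose out of reach is approached as far as the arm can. A call with a gripper value outside its range is refused whole. The fingers move at their own pace and stop on an object; "squeeze" is the grip in N (left out, the last holds). Time passes only in rows, so rows that repeat a pose let the fingers close. It gives the time, the measured TCP pose, the force and the opening at its end, in the units of the state.
- arm.state(): the state, without advancing time (a new reading comes with each control period).
- arm.read_camera(name): name is "scene" or "side" or "wrist"; returns a dict with "pixels" (420x560x3 uint8, blue, green, red), "fx", "fy", "cx", "cy" (pixels), "k1" (the pictures are not rectified: a ray, as slopes to the right and down, at radius r is drawn at 1 + k1 r^2 times it, then the intrinsics apply), "eye" and "rotation" of the camera in the world. Camera axes: x right, y down, z forward; pixel columns grow to the right and rows downward; lengths in m; the calibration is good to about 2 mm. A picture is of the moment at which its call begins. There is no depth.
- arm.close_job(): hands the job in, once; it reports no verdict.
Trained networks look in the newest picture that a camera, given by its name, has taken for a name from the list of things; names that differ only in an ending like _2 or _b are one class to them, and where a whole thing is asked for, a point or a joint stands for the part that bears it (a point fixed in the world has none). Each returns a list of dicts, best first, with "p" (0 to 1); they miss things now and then, are a little off and sometimes report something else, mostly with a low value. They report only what shows in the picture. A call takes as long as a camera call.
- arm.find_in(camera, thing): "bbox" ([centre column, centre row, width, height] in pixels, round what is visible of it).
- arm.outline_of(camera, thing): "region" (420x560 bool, what is visible of it) and "bbox" ([centre column, centre row, width, height] in pixels, round what is visible of it).
- arm.pinpoint(camera, thing): "location" ([column, row] in pixels: a listed point, or the origin of a listed thing).
The state is a dict: "clock": time; "joint_pos": joint angles; "qd": joint speeds; "tau": joint torques, N m; "position": TCP position; "orientation": TCP orientation; "wrist_force": force on the tool from outside, world axes, zero at the start; "torque": the same for the moment, N m; "finger_gap": finger opening in m.
Only numpy, scipy, OpenCV 4.12 (cv2) and the standard library are available. Lean on these libraries where they do the work, as an engineer would, in place of code of your own. Each camera call takes 0.05 s, during which the arm holds its last target.

### The job

Lift the beech cabinet door out of the grey slotted rack and lean it against the front face of the low plywood board on the bench: foot edge on the bench top, about the middle of the board and parallel to it, knob side facing out, leaning back about 15 degrees so that it stands by itself. Leave the white door standing in the rack.

Things in the scene. Friction and masses are not known exactly. Their poses are not given: they have to be found in the camera images.
- beech_door: The door to lean: honey-coloured beech, 14 mm thick (own x), 140 wide (own y), 180 tall (own z), about 0.25 kg. Origin: centre of its underside. Round wooden knob (26 mm across, 22 mm proud) on the own +x face at y=+45, z=90 mm; the -x face is the flat back. Starts upright in a rack slot, underside 6 mm above the bench; pinch it across its thickness by the top edge and pull straight up.
- white_door: Bystander: a door of the same size and axes, painted white with a brass knob, standing in the rack's other slot. Leave it there.
- board: Low upright plywood board fixed to the bench: 18 mm thick, 240 wide (own y), 95 high. Origin: foot of its front face, mid width, on the bench top (z = 0). The front face, to lean on, looks along own +x; the bench before it is bare. Board thickness and two braces 60 mm high (at y = -85 and +85 mm) lie behind, to x = -68 mm.
- rack: Fixed grey-painted rack, 190 mm (own x) by 160 (own y), 40 high, origin at the centre of its underside. Two slots along own y at x = -55 and +55 mm, 16 mm wide, floor at 6 mm, hold the doors, whose axes are parallel to the rack's. Which door is in which slot varies; rack and board may swap sides of the bench.

How it is judged:
On the way:
1. the beech door is lifted clear of the rack (its underside above the rack's top) (height (world z) of beech_door above 0.042 m), for 0.1 s.
At the end, for the whole second after the job is handed in: Beech door: foot on the bench, back resting on the board's front, knob side out, leaning back 6 to 28 degrees, parallel to the board within 12 degrees, within 40 mm of its middle, at rest. White door still in its slot (moved under 20 mm) (angle between beech_door's own z axis and vertical between 0.105 and 0.49 rad and angle between beech_door's own x axis and vertical below 1.466 rad and angle between the y axis of beech_door and the y axis of board, either way round below 0.21 rad and y of beech_door in the frame of board between -0.04 and 0.04 m and x of beech_door in the frame of board between 0.01 and 0.08 m and height (world z) of beech_door below 0.012 m and contact force between beech_door and board above 0.05 N and linear speed of beech_door below 0.02 m/s and distance of white_door from where it was at the start of the episode below 0.02 m and angle between white_door's own z axis and vertical below 0.2 rad); the robot touches nothing.
It fails at once if the white door is pushed over or pulled out of the rack (distance of white_door from where it was at the start of the episode above 0.02 m or angle between white_door's own z axis and vertical above 0.2 rad).
It also fails if it takes over 48 s, if anything falls off the work surface, if the arm or the gripper's body presses on something with over 40 N, if the wrist force passes 120 N, or if a joint passes its speed limit or range.

## Working session

There is one attempt and no reset: what is moved stays moved. The work goes in short steps, Python scripts to look and compute and a tool call to move; the robot and the scene stay as the last step left them, time stands still between calls to the robot, and variables do not carry over. Pictures are saved under pics/ and viewed, and the job is handed in when it is done.

Besides the shell and the picture viewer there is one more tool, called after "Call:" as a command line: name --argument value ..., lists and objects as JSON in quotes. step_arm: Moves the arm, as the interface text tells. Its arguments: {"type":"object","properties":{"commands":{"type":"array"},"squeeze":{"type":"number"}},"required":["commands"]}

```bash
ls; mkdir -p pics; python3 - <<'E'
from cell import arm
import cv2,numpy as np
s=arm.state(); print({k:np.round(v,3) for k,v in s.items()}, arm.grasp_offset)
for c in ["scene","side"]:
    r=arm.read_camera(c); cv2.imwrite(f"pics/{c}0.png",r["pixels"])
    print(c,{k:np.round(r[k],4).tolist() for k in r if k!="pixels"})
    for t in ["beech_door","white_door","board","rack"]:
        print(t,[(np.round(d["bbox"]).tolist(),round(d["p"],2)) for d in arm.find_in(c,t)][:2],[(np.round(d["location"],1).tolist(),round(d["p"],2)) for d in arm.pinpoint(c,t)][:2])
E
```

```text
pics
{'clock': np.float64(0.0), 'joint_pos': array([ 1.134,  0.32 ,  1.566, -0.   ,  1.257, -0.02 ]), 'qd': array([-0.002, -0.   ,  0.001,  0.001,  0.002, -0.   ]), 'tau': array([ 1.0000e-03, -4.1248e+01, -2.3198e+01,  7.3000e-02,  4.6000e-02,
       -0.0000e+00]), 'position': array([0.233, 0.525, 0.213]), 'orientation': array([-0.   ,  0.207,  0.978, -0.001]), 'wrist_force': array([-0.067,  0.528, -0.39 ]), 'torque': array([ 0.028,  0.024, -0.05 ]), 'finger_gap': np.float64(0.091)} 0.0188
scene {'fx': 506.8035, 'fy': 506.8035, 'cx': 280.0307, 'cy': 211.8231, 'k1': -0.1359, 'eye': [0.8433, -0.3957, 0.8531], 'rotation': [-0.2594, 0.9022, 0.3312, -0.0955]}
beech_door [([365.0, 137.0, 62.0, 93.0], 0.7)] [([358.5, 171.0], 0.88)]
white_door [([323.0, 107.0, 60.0, 95.0], 0.92)] [([322.0, 138.0], 0.79)]
board [([194.0, 277.0, 107.0, 128.0], 0.7)] [([204.4, 289.9], 0.6)]
rack [([339.0, 156.0, 122.0, 90.0], 0.93), ([323.0, 108.0, 56.0, 93.0], 0.46)] [([335.7, 156.7], 0.77)]
side {'fx': 505.912, 'fy': 505.912, 'cx': 286.3916, 'cy': 220.573, 'k1': 0.0522, 'eye': [0.2779, -0.7637, 0.5494], 'rotation': [-0.4815, 0.8653, -0.1147, 0.0786]}
beech_door [([285.0, 157.0, 19.0, 104.0], 0.55), ([234.0, 162.0, 23.0, 102.0], 0.55)] [([282.3, 192.1], 0.67)]
white_door [] [([227.1, 198.8], 0.83)]
board [([310.0, 304.0, 98.0, 154.0], 0.86)] []
rack [([260.0, 192.0, 97.0, 61.0], 0.83)] [([254.1, 194.4], 0.69)]
```

View pics/scene0.png

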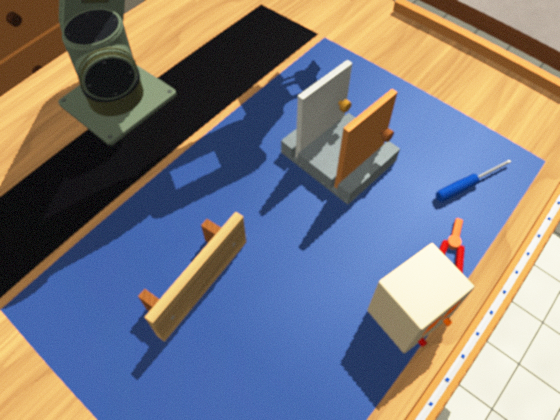

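View pics/side0.png

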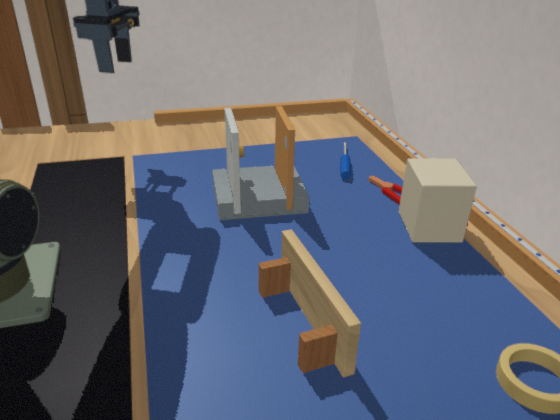

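The scene view shows the white door at about (325,107) and the beech door at (368,137) in the rack. The knobs are on the far-right faces. The board runs from (155,330) to (243,220), with its braces on the robot's side. I'll zoom in for corners.

```bash
python3 - <<'E'
import cv2
a=cv2.imread("pics/scene0.png");b=cv2.imread("pics/side0.png")
def crop(im,x,y,w,h,s,n): cv2.imwrite(n,cv2.resize(im[y:y+h,x:x+w],None,fx=s,fy=s,interpolation=cv2.INTER_CUBIC))
crop(a,270,55,140,150,4,"pics/c1.png")
crop(a,130,200,130,145,4,"pics/c2.png")
crop(b,205,100,110,125,4,"pics/c3.png")
crop(b,250,225,115,150,4,"pics/c4.png")
E
```

```text
(no output)
```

View pics/c1.png

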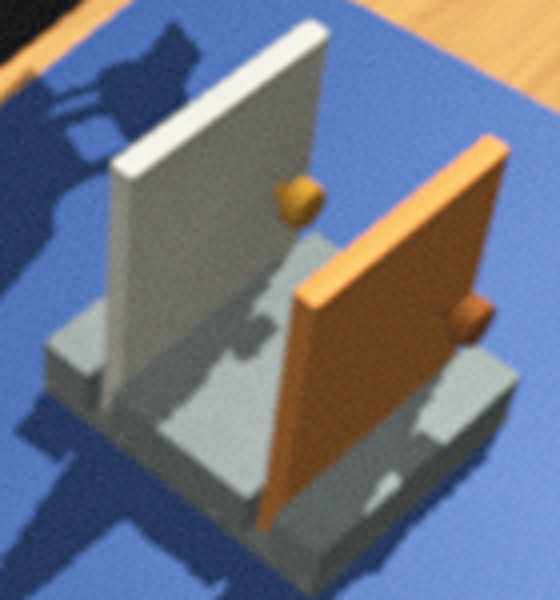

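View pics/c2.png

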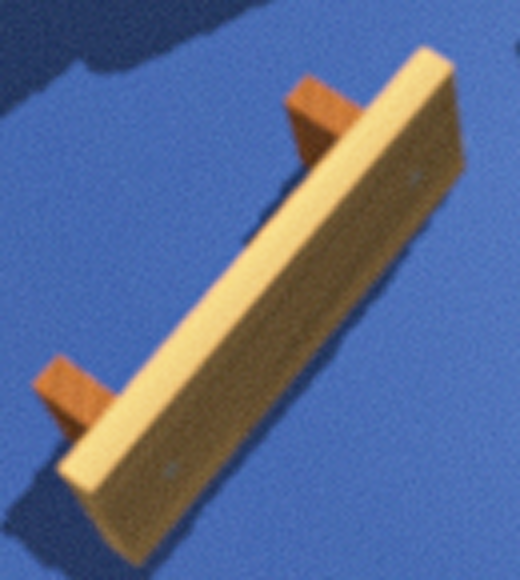

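View pics/c3.png

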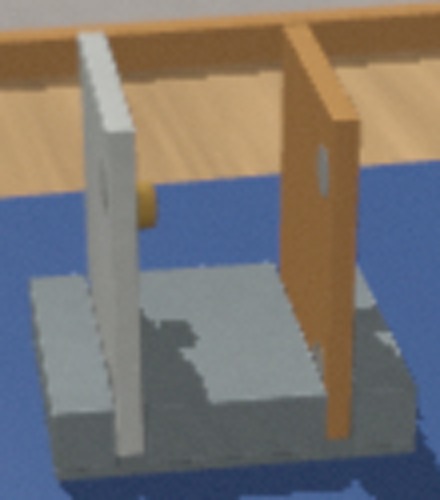

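View pics/c4.png

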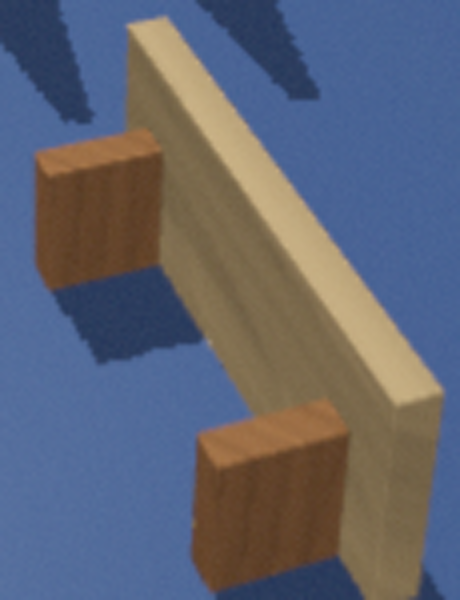

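```bash
cat > h.py <<'E'
import numpy as np,cv2
from scipy.spatial.transform import Rotation as R
from scipy.optimize import least_squares
CAM={'scene':dict(f=506.8035,cx=280.0307,cy=211.8231,k1=-.1359,eye=[0.8433,-0.3957,0.8531],q=[-0.2594,0.9022,0.3312,-0.0955]),
'side':dict(f=505.912,cx=286.3916,cy=220.573,k1=.0522,eye=[0.2779,-0.7637,0.5494],q=[-0.4815,0.8653,-0.1147,0.0786])}
def proj(c,P,cam=None):
    c=cam or CAM[c]; r=R.from_quat(np.array(c['q'])[[1,2,3,0]])
    p=r.inv().apply(np.atleast_2d(P)-np.array(c['eye'])); s=p[:,:2]/p[:,2:]
    s=s*(1+c['k1']*(s**2).sum(1,keepdims=True)); return s*c['f']+[c['cx'],c['cy']]
def W(p,L): # p=x,y,yaw
    c,s=np.cos(p[2]),np.sin(p[2]); L=np.array(L,float)
    return np.c_[p[0]+c*L[:,0]-s*L[:,1],p[1]+s*L[:,0]+c*L[:,1],L[:,2]]
def fit(obs,p0):
    def f(p): return np.concatenate([(proj(c,W(p,[o[0] for o in ob]))-np.array([o[1] for o in ob])).ravel() for c,ob in obs.items()])
    s=least_squares(f,p0,loss='soft_l1'); return s.x,f(s.x).reshape(-1,2)
E
cat > m.py <<'E'
from h import *
def o(ox,oy,l): return [((a[0],a[1],a[2]),(ox+u/4-.375,oy+v/4-.375)) for a,(u,v) in l]
T=.186
door=lambda sc,sd:{'scene':o(270,55,sc),'side':o(205,100,sd)}
be=door([((-.007,-.07,T),(294,290)),((.007,-.07,T),(316,308)),((-.007,.07,T),(490,135)),((.007,.07,T),(510,150))],
 [((-.007,-.07,T),(331,122)),((.007,-.07,T),(360,122)),((-.007,.07,T),(283,25)),((-.007,-.07,.006),(327,438)),((.007,-.07,.006),(350,438))])
wh=door([((-.007,-.07,T),(112,160)),((.007,-.07,T),(132,178)),((-.007,.07,T),(310,20)),((.007,.07,T),(328,35))],
 [((-.007,-.07,T),(108,132)),((.007,-.07,T),(134,132)),((-.007,.07,T),(80,36)),((.007,.07,T),(103,34))])
ra=door([((.095,.08,.04),(518,378)),((-.095,-.08,.04),(45,345)),((.095,-.08,0),(315,597))],
 [((-.095,-.08,.04),(52,413)),((-.095,-.08,0),(58,478)),((.095,-.08,.04),(415,393)),((.095,-.08,0),(413,452)),((-.095,.08,.04),(30,280))])
bo={'scene':o(130,200,[((0,.12,.095),(453,66)),((0,-.12,.095),(95,492)),((-.018,.12,.095),(422,46)),((-.018,-.12,.095),(60,467)),((0,.12,0),(464,168)),((0,-.12,0),(136,565))]),
'side':o(250,225,[((-.018,.12,.095),(128,25)),((0,.12,.095),(165,18)),((0,-.12,.095),(441,395)),((-.018,-.12,.095),(398,405))])}
for n,ob,p0 in [('beech',be,[.4,.2,0]),('white',wh,[.3,.2,0]),('rack',ra,[.35,.2,0]),('board',bo,[.4,-.1,0])]:
    p,r=fit(ob,p0); print(n,np.round(p,4),'\n',np.round(r,1).tolist())
E
python3 m.py
```

```text
beech [ 0.5566  0.1949 -0.0839] 
 [[-0.4, 0.7], [0.2, 0.5], [-0.3, 0.1], [0.6, 0.2], [0.3, -0.9], [0.1, -1.2], [-0.3, -0.6], [-1.0, 0.3], [-0.3, -0.2]]
white [ 0.4468  0.2033 -0.0812] 
 [[-0.5, 1.3], [0.1, 0.7], [-0.3, 0.3], [0.7, 0.0], [-0.8, -0.5], [0.1, -0.9], [-0.7, -1.2], [0.1, -1.0]]
rack [ 0.502   0.1992 -0.0792] 
 [[0.8, -0.3], [-0.2, -0.2], [-0.6, 1.3], [-0.0, 0.1], [-0.6, 0.7], [0.6, -1.8], [0.2, -0.1], [-0.5, -1.0]]
board [ 0.5038 -0.2017  0.1006] 
 [[0.2, 0.0], [-1.1, 0.5], [-0.2, 0.1], [-0.7, 0.4], [0.6, 0.5], [0.7, 0.8], [-1.0, -0.5], [-0.2, -0.7], [0.4, -1.0], [-1.2, -0.1]]
```

```bash
cat > go.py <<'E'
from h import *
from cell import arm
def tgt(pos,yaw,lean=0.): # tool y along frame x(yaw), tool z down, lean back
    # frame x, y axes
    fx=np.array([np.cos(yaw),np.sin(yaw),0]);fy=np.array([-np.sin(yaw),np.cos(yaw),0]);fz=np.array([0,0,1.])
    ax=np.cos(lean)*fx+np.sin(lean)*fz; az=-np.sin(lean)*fx+np.cos(lean)*fz
    y=ax; z=-az; x=np.cross(y,z); return np.array(pos),R.from_matrix(np.c_[x,y,z])
def cmd(pos,Rt):
    s=arm.state(); q=s['orientation']; R0=R.from_quat(np.array(q)[[1,2,3,0]])
    d=R0.inv().apply(pos-s['position'])*100; w=(R0.inv()*Rt).as_rotvec()
    print('at',np.round(s['position'],4),'t',round(float(s['clock']),2),'F',np.round(s['wrist_force'],1),'gap',round(float(s['finger_gap']),4)); print('d',np.round(d,2),'w',np.round(w,3))
E
python3 -c "
from go import *
cmd(*tgt([.5567,.195,.255],-.081))"
```

```text
at [0.2327 0.5258 0.214 ] t 0.9 F [ 1.   0.1 -0. ] gap 0.091
d [-43.01 -17.14  -4.1 ] w [ 0.    -0.     1.235]
```

Call:
step_arm --commands '[{"dx": -3, "dy": -1, "dz": -4, "wz": 0.12, "hand": 0}, {"dx": -43.0, "dy": -17.1, "dz": -4.1, "wz": 1.235, "hand": 0}, {"dx": -43.0, "dy": -17.1, "dz": -4.1, "wz": 1.235, "hand": 0}, {"dx": -43.0, "dy": -17.1, "dz": -4.1, "wz": 1.235, "hand": 0}, {"dx": -43.0, "dy": -17.1, "dz": -4.1, "wz": 1.235, "hand": 0}, {"dx": -43.0, "dy": -17.1, "dz": -4.1, "wz": 1.235, "hand": 0}, {"dx": -43.0, "dy": -17.1, "dz": -4.1, "wz": 1.235, "hand": 0}, {"dx": -43.0, "dy": -17.1, "dz": -4.1, "wz": 1.235, "hand": 0}, {"dx": -43.0, "dy": -17.1, "dz": -4.1, "wz": 1.235, "hand": 0}, {"dx": -43.0, "dy": -17.1, "dz": -4.1, "wz": 1.235, "hand": 0}, {"dx": -43.0, "dy": -17.1, "dz": -4.1, "wz": 1.235, "hand": 0}, {"dx": -43.0, "dy": -17.1, "dz": -4.1, "wz": 1.235, "hand": 0}]'

```text
schema error: expected keys dx, dy, dz, wx, wy, wz, hand
```

```bash
python3 -c "
from go import *
cmd(*tgt([.5567,.195,.255],-.081)); print(arm.state()['joint_pos'])"
```

```text
at [0.2327 0.5258 0.214 ] t 0.9 F [ 1.   0.1 -0. ] gap 0.091
d [-43.01 -17.14  -4.1 ] w [ 0.    -0.     1.235]
[ 1.13407650e+00  3.19583901e-01  1.56449203e+00  3.81709593e-06
  1.25737817e+00 -1.99969932e-02]
```

All keys are required in every row.

Call:
step_arm --commands '[{"dx": -3, "dy": -1, "dz": -4, "wx": 0, "wy": 0, "wz": 0.12, "hand": 0}, {"dx": -43.0, "dy": -17.1, "dz": -4.1, "wx": 0, "wy": 0, "wz": 1.235, "hand": 0}, {"dx": -43.0, "dy": -17.1, "dz": -4.1, "wx": 0, "wy": 0, "wz": 1.235, "hand": 0}, {"dx": -43.0, "dy": -17.1, "dz": -4.1, "wx": 0, "wy": 0, "wz": 1.235, "hand": 0}, {"dx": -43.0, "dy": -17.1, "dz": -4.1, "wx": 0, "wy": 0, "wz": 1.235, "hand": 0}, {"dx": -43.0, "dy": -17.1, "dz": -4.1, "wx": 0, "wy": 0, "wz": 1.235, "hand": 0}, {"dx": -43.0, "dy": -17.1, "dz": -4.1, "wx": 0, "wy": 0, "wz": 1.235, "hand": 0}, {"dx": -43.0, "dy": -17.1, "dz": -4.1, "wx": 0, "wy": 0, "wz": 1.235, "hand": 0}, {"dx": -43.0, "dy": -17.1, "dz": -4.1, "wx": 0, "wy": 0, "wz": 1.235, "hand": 0}, {"dx": -43.0, "dy": -17.1, "dz": -4.1, "wx": 0, "wy": 0, "wz": 1.235, "hand": 0}, {"dx": -43.0, "dy": -17.1, "dz": -4.1, "wx": 0, "wy": 0, "wz": 1.235, "hand": 0}, {"dx": -43.0, "dy": -17.1, "dz": -4.1, "wx": 0, "wy": 0, "wz": 1.235, "hand": 0}]'

```text
clock: 1.9
position: [0.5597, 0.1917, 0.2549]
orientation: [0.001, 0.736, 0.677, 0.0]
wrist_force: [0.1, -0.2, 0.1]
finger_gap: 0.091
```

```bash
python3 -c "
from go import *
cmd(*tgt([.5567,.195,.255],-.081)); print(arm.state()['joint_pos'])"
```

```text
at [0.5597 0.1917 0.2549] t 1.9 F [ 0.1 -0.2  0.1] gap 0.091
d [ 0.3  -0.32 -0.01] w [ 0.002  0.001 -0.003]
[ 0.31159628  0.32376917  1.45512632 -0.00188136  1.36148487  0.39642142]
```

Call:
step_arm --commands '[{"dx": 0, "dy": 0, "dz": 0, "wx": 0, "wy": 0, "wz": 0, "hand": 0}, {"dx": 0, "dy": 0, "dz": 0, "wx": 0, "wy": 0, "wz": 0, "hand": 0}, {"dx": 0, "dy": 0, "dz": 0, "wx": 0, "wy": 0, "wz": 0, "hand": 0}]'

```text
clock: 2.15
position: [0.5561, 0.1958, 0.2548]
orientation: [-0.0, 0.735, 0.678, -0.0]
wrist_force: [0.1, -0.2, 1.8]
finger_gap: 0.0908
```

```bash
python3 -c "
from go import *
r=arm.read_camera('wrist'); cv2.imwrite('pics/w1.png',r['pixels'])
r2=arm.read_camera('side'); cv2.imwrite('pics/s1.png',r2['pixels'])
cam=dict(f=r['fx'],cx=r['cx'],cy=r['cy'],k1=r['k1'],eye=r['eye'],q=r['rotation'])
print(np.round(proj(0,W([.5567,.195,-.082],[(-.007,-.07,.186),(.007,-.07,.186),(-.007,.07,.186),(.007,.07,.186)]),cam),1))
cmd(*tgt([.5567,.195,.149],-.081))"
```

```text
[[272.3 293.3]
 [287.7 293.3]
 [271.3 134.2]
 [289.2 134.2]]
at [0.5558 0.1964 0.2551] t 2.25 F [0.3 0.3 0.2] gap 0.091
d [-0.14  0.1  10.61] w [-0.    -0.     0.002]
```

View pics/w1.png

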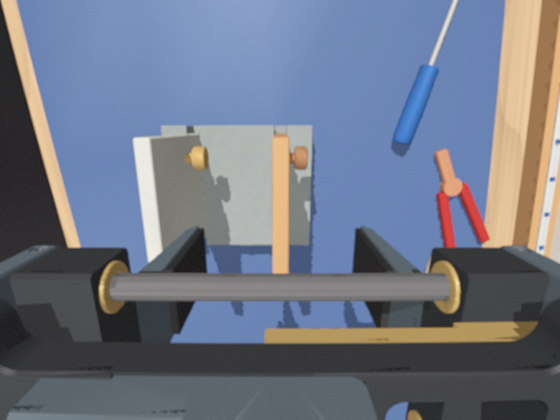

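The wrist view agrees with the prediction: the door's top edge spans columns 272–289 and its far end is at row 134. Next is the descent.

Call:
step_arm --commands '[{"dx": -0.1, "dy": 0.1, "dz": 3, "wx": 0, "wy": 0, "wz": 0, "hand": 0}, {"dx": -0.1, "dy": 0.1, "dz": 6, "wx": 0, "wy": 0, "wz": 0, "hand": 0}, {"dx": -0.1, "dy": 0.1, "dz": 8.5, "wx": 0, "wy": 0, "wz": 0, "hand": 0}, {"dx": -0.1, "dy": 0.1, "dz": 10, "wx": 0, "wy": 0, "wz": 0, "hand": 0}, {"dx": -0.1, "dy": 0.1, "dz": 10.6, "wx": 0, "wy": 0, "wz": 0, "hand": 0}, {"dx": -0.1, "dy": 0.1, "dz": 10.6, "wx": 0, "wy": 0, "wz": 0, "hand": 0}, {"dx": -0.1, "dy": 0.1, "dz": 10.6, "wx": 0, "wy": 0, "wz": 0, "hand": 0}]'

```text
clock: 2.83
position: [0.5578, 0.1951, 0.1498]
orientation: [0.0, 0.735, 0.678, 0.001]
wrist_force: [0.3, -0.5, 0.7]
finger_gap: 0.0911
```

Call:
step_arm --squeeze 25 --commands '[{"dx": 0, "dy": 0, "dz": 0, "wx": 0, "wy": 0, "wz": 0, "hand": 1}, {"dx": 0, "dy": 0, "dz": 0, "wx": 0, "wy": 0, "wz": 0, "hand": 1}, {"dx": 0, "dy": 0, "dz": 0, "wx": 0, "wy": 0, "wz": 0, "hand": 1}, {"dx": 0, "dy": 0, "dz": 0, "wx": 0, "wy": 0, "wz": 0, "hand": 1}, {"dx": 0, "dy": 0, "dz": 0, "wx": 0, "wy": 0, "wz": 0, "hand": 1}, {"dx": 0, "dy": 0, "dz": 0, "wx": 0, "wy": 0, "wz": 0, "hand": 1}, {"dx": 0, "dy": 0, "dz": 0, "wx": 0, "wy": 0, "wz": 0, "hand": 1}, {"dx": 0, "dy": 0, "dz": 0, "wx": 0, "wy": 0, "wz": 0, "hand": 1}]'

```text
clock: 3.5
position: [0.5577, 0.1942, 0.149]
orientation: [-0.0, 0.735, 0.678, 0.0]
wrist_force: [-1.1, -0.5, 0.2]
finger_gap: 0.0408
```

```bash
python3 -c "
from go import *
cmd(*tgt([.5567,.195,.149],-.081))"
```

```text
at [0.5577 0.1942 0.149 ] t 3.5 F [-1.1 -0.5  0.2] gap 0.0408
d [ 0.07 -0.1  -0.  ] w [-0. -0. -0.]
```

Still closing.

Call:
step_arm --commands '[{"dx": 0, "dy": 0, "dz": 0, "wx": 0, "wy": 0, "wz": 0, "hand": 1}, {"dx": 0, "dy": 0, "dz": 0, "wx": 0, "wy": 0, "wz": 0, "hand": 1}, {"dx": 0, "dy": 0, "dz": 0, "wx": 0, "wy": 0, "wz": 0, "hand": 1}, {"dx": 0, "dy": 0, "dz": 0, "wx": 0, "wy": 0, "wz": 0, "hand": 1}, {"dx": 0, "dy": 0, "dz": 0, "wx": 0, "wy": 0, "wz": 0, "hand": 1}, {"dx": 0, "dy": 0, "dz": 0, "wx": 0, "wy": 0, "wz": 0, "hand": 1}, {"dx": 0, "dy": 0, "dz": 0, "wx": 0, "wy": 0, "wz": 0, "hand": 1}, {"dx": 0, "dy": 0, "dz": 0, "wx": 0, "wy": 0, "wz": 0, "hand": 1}]'

```text
clock: 4.17
position: [0.5577, 0.1943, 0.1489]
orientation: [-0.0, 0.735, 0.678, 0.0]
wrist_force: [-0.3, 1.0, -0.2]
finger_gap: 0.0138
```

Call:
step_arm --commands '[{"dx": 0, "dy": 0, "dz": -0.5, "wx": 0, "wy": 0, "wz": 0, "hand": 1}, {"dx": 0, "dy": 0, "dz": -1.5, "wx": 0, "wy": 0, "wz": 0, "hand": 1}, {"dx": 0, "dy": 0, "dz": -3, "wx": 0, "wy": 0, "wz": 0, "hand": 1}, {"dx": 0, "dy": 0, "dz": -5, "wx": 0, "wy": 0, "wz": 0, "hand": 1}, {"dx": 0, "dy": 0, "dz": -7, "wx": 0, "wy": 0, "wz": 0, "hand": 1}, {"dx": 0, "dy": 0, "dz": -9, "wx": 0, "wy": 0, "wz": 0, "hand": 1}, {"dx": 0, "dy": 0, "dz": -10.5, "wx": 0, "wy": 0, "wz": 0, "hand": 1}, {"dx": 0, "dy": 0, "dz": -11.5, "wx": 0, "wy": 0, "wz": 0, "hand": 1}, {"dx": 0, "dy": 0, "dz": -12, "wx": 0, "wy": 0, "wz": 0, "hand": 1}, {"dx": 0, "dy": 0, "dz": -12, "wx": 0, "wy": 0, "wz": 0, "hand": 1}, {"dx": 0, "dy": 0, "dz": -12, "wx": 0, "wy": 0, "wz": 0, "hand": 1}]'

```text
clock: 5.08
position: [0.5573, 0.1941, 0.2684]
orientation: [-0.0, 0.735, 0.678, -0.001]
wrist_force: [0.7, 0.8, -2.0]
finger_gap: 0.0141
```

```bash
python3 -c "
from go import *
r=arm.read_camera('side'); cv2.imwrite('pics/s2.png',r['pixels'])
r=arm.read_camera('scene'); cv2.imwrite('pics/sc2.png',r['pixels'])
cv2.imwrite('pics/s2c.png',np.hstack([cv2.imread('pics/s2.png')[0:300,150:400],cv2.imread('pics/sc2.png')[0:300,200:450]]))
# door tool offset: dist from tcp to door underside along door z = .149-.006=.143
L=np.radians(15); D=.143; b=np.array([.5038,-.2017]); yw=.1006
def place(x,z,lean,y=0.):  # back lower edge at x,z
    o=np.array([x+.007*np.cos(lean), y, z+.007*np.sin(lean)]); t=o+D*np.array([-np.sin(lean),0,np.cos(lean)])
    return np.r_[W([*b,yw],[t])[0]]
p=place(.06,.06,L); print(p); cmd(*tgt(p,yw,L))
q=place(.03,.003,L); print(q)"
```

```text
[ 0.53339994 -0.19871216  0.19993913]
at [0.5571 0.1941 0.2677] t 5.18 F [-0.3  0.  -1.8] gap 0.014
d [-39.33   0.84   6.81] w [-0.264  0.024 -0.181]
[ 0.50355162 -0.20172507  0.14293913]
```

View pics/s2c.png

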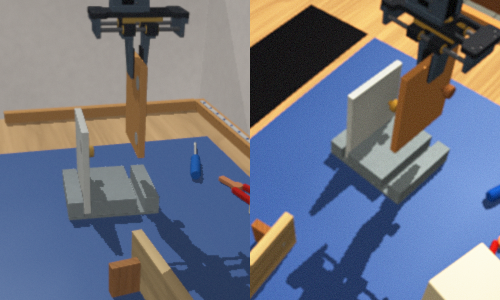

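The door is lifted clear and sits straight in the jaws, and the white door is still in its slot. Moving it over to the front of the board.

Call:
step_arm --commands '[{"dx": -3, "dy": 0.5, "dz": 0, "wx": -0.02, "wy": 0, "wz": -0.01, "hand": 1}, {"dx": -6.5, "dy": 1, "dz": 0, "wx": -0.05, "wy": 0, "wz": -0.03, "hand": 1}, {"dx": -10, "dy": 1.5, "dz": 0.5, "wx": -0.08, "wy": 0, "wz": -0.05, "hand": 1}, {"dx": -14, "dy": 2, "dz": 1, "wx": -0.1, "wy": 0, "wz": -0.07, "hand": 1}, {"dx": -18, "dy": 2, "dz": 1, "wx": -0.13, "wy": 0.01, "wz": -0.09, "hand": 1}, {"dx": -22, "dy": 2, "dz": 1.5, "wx": -0.16, "wy": 0.01, "wz": -0.11, "hand": 1}, {"dx": -26, "dy": 2, "dz": 1.5, "wx": -0.19, "wy": 0.02, "wz": -0.13, "hand": 1}, {"dx": -30, "dy": 1.5, "dz": 2, "wx": -0.22, "wy": 0.02, "wz": -0.15, "hand": 1}, {"dx": -34, "dy": 1, "dz": 2, "wx": -0.25, "wy": 0.02, "wz": -0.17, "hand": 1}, {"dx": -37, "dy": 0.8, "dz": 2.5, "wx": -0.264, "wy": 0.024, "wz": -0.181, "hand": 1}, {"dx": -38.7, "dy": 0.8, "dz": 3, "wx": -0.264, "wy": 0.024, "wz": -0.181, "hand": 1}, {"dx": -39.3, "dy": 0.8, "dz": 3, "wx": -0.264, "wy": 0.024, "wz": -0.181, "hand": 1}]'

```text
clock: 6.18
position: [0.5317, -0.2006, 0.2366]
orientation: [0.087, 0.666, 0.734, 0.097]
wrist_force: [-1.4, -0.2, -3.8]
finger_gap: 0.0139
```

Call:
step_arm --commands '[{"dx": 0, "dy": 0, "dz": 0, "wx": 0, "wy": 0, "wz": 0, "hand": 1}, {"dx": 0, "dy": 0, "dz": 0, "wx": 0, "wy": 0, "wz": 0, "hand": 1}, {"dx": 0, "dy": 0, "dz": 0, "wx": 0, "wy": 0, "wz": 0, "hand": 1}, {"dx": 0, "dy": 0, "dz": 0, "wx": 0, "wy": 0, "wz": 0, "hand": 1}]'

```text
clock: 6.52
position: [0.5341, -0.1968, 0.239]
orientation: [0.088, 0.664, 0.736, 0.098]
wrist_force: [-0.2, 0.7, -2.1]
finger_gap: 0.0138
```

```bash
cat >> go.py <<'E'
D=.143; b=np.array([.5038,-.2017]); yw=.1006; L=np.radians(15)
def place(x,z,lean=L,y=0.):
    o=np.array([x+.007*np.cos(lean), y, z+.007*np.sin(lean)]); t=o+D*np.array([-np.sin(lean),0,np.cos(lean)])
    return W([*b,yw],[t])[0]
def overlay(cam,pos,Rt,name,crop):
    r=arm.read_camera(cam); im=r['pixels'].copy()
    P=[]
    for x in(-.007,.007):
        for y in (-.07,.07):
            for z in (0,.18): P.append((x,y,z))
    P=np.array(P); M=Rt.as_matrix(); # tool: y=door x, z=-door z, x=-? door y
    ax,az=M[:,1],-M[:,2]; ay=np.cross(az,ax)
    o=pos-az*D; w=o+P@np.array([ax,ay,az]); uv=proj(cam,w)
    s=3; x,y,ww,h=crop; im=cv2.resize(im[y:y+h,x:x+ww],None,fx=s,fy=s)
    for i in range(8):
        for j in range(i):
            if (np.abs(P[i]-P[j])>1e-6).sum()==1:
                cv2.line(im,*[tuple(int(v) for v in ((uv[k]-[x,y])*s+1)) for k in (i,j)],(0,255,0),1)
    cv2.imwrite(name,im)
E
python3 -c "
from go import *
s=arm.state(); Rt=R.from_quat(np.array(s['orientation'])[[1,2,3,0]])
overlay('scene',s['position'],Rt,'pics/o1.png',(110,110,200,190))
overlay('side',s['position'],Rt,'pics/o2.png',(220,130,200,190))
cmd(*tgt(place(.06,.025),yw,L));cmd(*tgt(place(.03,.003),yw,L))"
```

```text
at [ 0.5342 -0.197   0.2391] t 6.62 F [ 0.4 -0.2 -1.4] gap 0.014
d [-0.17 -2.03  7.14] w [ 0.003 -0.001  0.002]
at [ 0.5342 -0.197   0.2391] t 6.62 F [ 0.4 -0.2 -1.4] gap 0.014
d [-0.16 -5.5   8.47] w [ 0.003 -0.001  0.002]
```

View pics/o1.png

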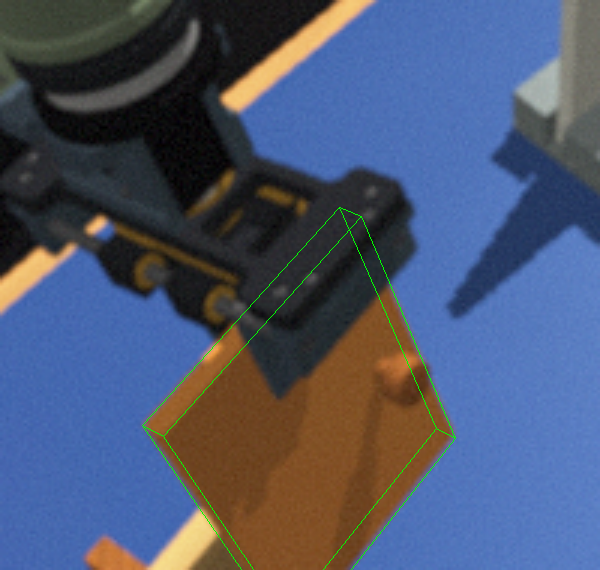

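View pics/o2.png

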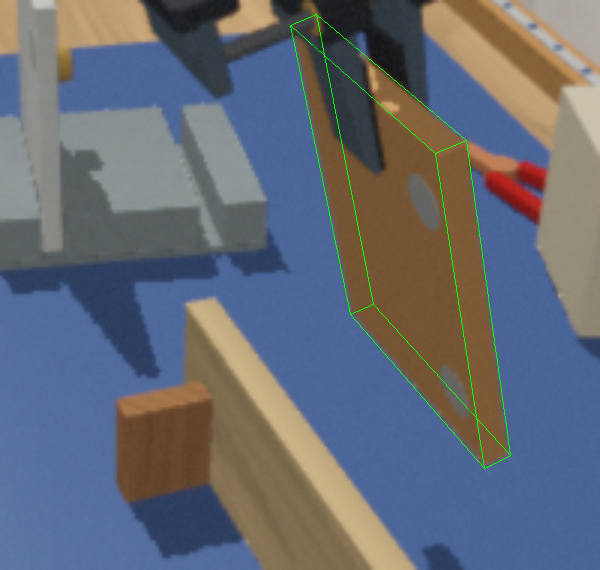

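The predicted outline matches the held door in both views, so there was no slip. Lowering in front of the board, then moving in.

Call:
step_arm --commands '[{"dx": 0, "dy": -0.5, "dz": 2, "wx": 0, "wy": 0, "wz": 0, "hand": 1}, {"dx": -0.1, "dy": -1.2, "dz": 4.2, "wx": 0, "wy": 0, "wz": 0, "hand": 1}, {"dx": -0.2, "dy": -1.7, "dz": 6, "wx": 0, "wy": 0, "wz": 0, "hand": 1}, {"dx": -0.2, "dy": -2, "dz": 7, "wx": 0, "wy": 0, "wz": 0, "hand": 1}, {"dx": -0.2, "dy": -3, "dz": 7.5, "wx": 0, "wy": 0, "wz": 0, "hand": 1}, {"dx": -0.2, "dy": -4, "dz": 7.9, "wx": 0, "wy": 0, "wz": 0, "hand": 1}, {"dx": -0.2, "dy": -4.8, "dz": 8.2, "wx": 0, "wy": 0, "wz": 0, "hand": 1}, {"dx": -0.2, "dy": -5.3, "dz": 8.4, "wx": 0, "wy": 0, "wz": 0, "hand": 1}, {"dx": -0.2, "dy": -5.3, "dz": 8.4, "wx": 0, "wy": 0, "wz": 0, "hand": 1}, {"dx": -0.2, "dy": -5.3, "dz": 8.4, "wx": 0, "wy": 0, "wz": 0, "hand": 1}, {"dx": -0.2, "dy": -5.3, "dz": 8.4, "wx": 0, "wy": 0, "wz": 0, "hand": 1}]'

```text
clock: 7.53
position: [0.5058, -0.2034, 0.1448]
orientation: [0.089, 0.665, 0.735, 0.098]
wrist_force: [0.1, 0.7, -1.6]
finger_gap: 0.0139
```

```bash
python3 -c "
from go import *
s=arm.state(); Rt=R.from_quat(np.array(s['orientation'])[[1,2,3,0]])
overlay('scene',s['position'],Rt,'pics/o3.png',(110,170,200,190))
overlay('side',s['position'],Rt,'pics/o4.png',(230,190,200,190))
cmd(*tgt(place(.03,.003),yw,L));cmd(*tgt(place(.026,.001),yw,L))"
```

```text
at [ 0.5057 -0.2033  0.1446] t 7.63 F [-0.9 -0.  -2.7] gap 0.0139
d [ 0.18 -0.24  0.11] w [0.004 0.001 0.001]
at [ 0.5057 -0.2033  0.1446] t 7.63 F [-0.9 -0.  -2.7] gap 0.0139
d [ 0.18 -0.68  0.2 ] w [0.004 0.001 0.001]
```

View pics/o4.png

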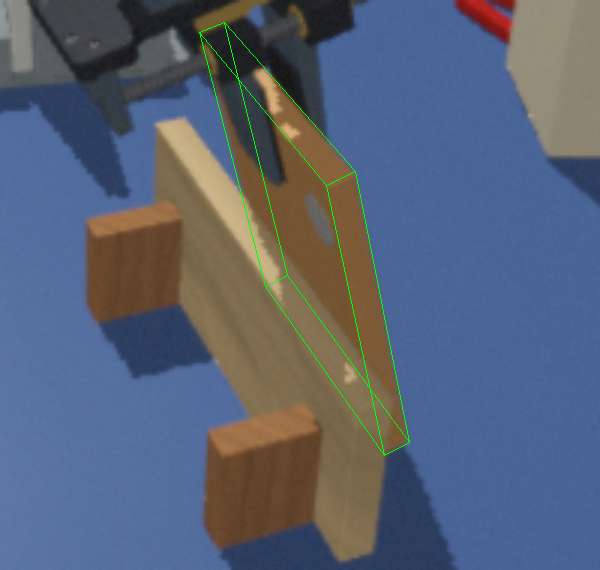

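View pics/o3.png

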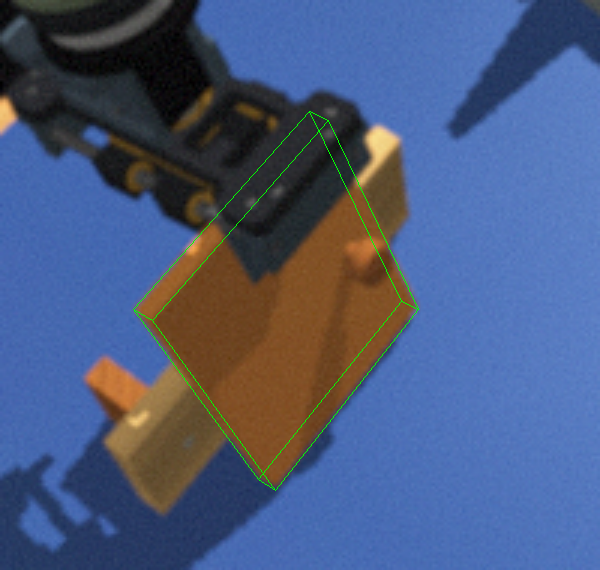

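Call:
step_arm --commands '[{"dx": 0.1, "dy": -0.1, "dz": 0.1, "wx": 0, "wy": 0, "wz": 0, "hand": 1}, {"dx": 0.1, "dy": -0.2, "dz": 0.1, "wx": 0, "wy": 0, "wz": 0, "hand": 1}, {"dx": 0.2, "dy": -0.3, "dz": 0.2, "wx": 0, "wy": 0, "wz": 0, "hand": 1}, {"dx": 0.2, "dy": -0.4, "dz": 0.2, "wx": 0, "wy": 0, "wz": 0, "hand": 1}, {"dx": 0.2, "dy": -0.5, "dz": 0.2, "wx": 0, "wy": 0, "wz": 0, "hand": 1}, {"dx": 0.2, "dy": -0.6, "dz": 0.2, "wx": 0, "wy": 0, "wz": 0, "hand": 1}, {"dx": 0.2, "dy": -0.6, "dz": 0.2, "wx": 0, "wy": 0, "wz": 0, "hand": 1}]'

```text
clock: 8.22
position: [0.4995, -0.2016, 0.1405]
orientation: [0.089, 0.665, 0.735, 0.098]
wrist_force: [-0.9, -1.1, -2.6]
finger_gap: 0.0141
```

```bash
python3 -c "
from go import *
cmd(*tgt(place(.0255,.0),yw,L))
s=arm.state();print(s['torque'])"
```

```text
at [ 0.4995 -0.2016  0.1405] t 8.22 F [-0.9 -1.1 -2.6] gap 0.0141
d [-0.05 -0.06  0.04] w [ 0.003 -0.     0.   ]
[-0.12122048  0.39685324 -0.00180602]
```

Call:
step_arm --commands '[{"dx": 0, "dy": 0, "dz": 0.05, "wx": 0, "wy": 0, "wz": 0, "hand": 1}, {"dx": 0, "dy": 0, "dz": 0.1, "wx": 0, "wy": 0, "wz": 0, "hand": 1}, {"dx": 0, "dy": 0, "dz": 0.1, "wx": 0, "wy": 0, "wz": 0, "hand": 1}, {"dx": 0, "dy": 0, "dz": 0.1, "wx": 0, "wy": 0, "wz": 0, "hand": 1}]'

```text
clock: 8.55
position: [0.4998, -0.2016, 0.1399]
orientation: [0.089, 0.665, 0.735, 0.098]
wrist_force: [-1.6, 1.4, 2.1]
finger_gap: 0.0141
```

Call:
step_arm --commands '[{"dx": 0, "dy": -0.1, "dz": 0, "wx": 0, "wy": 0, "wz": 0, "hand": 1}, {"dx": 0, "dy": -0.2, "dz": 0, "wx": 0, "wy": 0, "wz": 0, "hand": 1}, {"dx": 0, "dy": -0.2, "dz": 0, "wx": 0, "wy": 0, "wz": 0, "hand": 1}, {"dx": 0, "dy": -0.2, "dz": 0, "wx": 0, "wy": 0, "wz": 0, "hand": 1}]'

```text
clock: 8.88
position: [0.4992, -0.2017, 0.1398]
orientation: [0.09, 0.665, 0.735, 0.099]
wrist_force: [3.1, 3.4, 1.4]
finger_gap: 0.0139
```

Both contacts show up: the z force rose about 4.5 N (bench) and the x force about 4.5 N (board). I'll take a quick look before releasing.

```bash
python3 -c "
from go import *
s=arm.state(); Rt=R.from_quat(np.array(s['orientation'])[[1,2,3,0]])
overlay('side',s['position'],Rt,'pics/o6.png',(230,190,200,190))
cmd(*tgt(place(.0255,.0),yw,L))"
```

```text
at [ 0.4993 -0.2017  0.1398] t 8.93 F [4.3 3.  2.8] gap 0.0136
d [-0.04 -0.02 -0.02] w [ 0.006  0.    -0.   ]
```

View pics/o6.png

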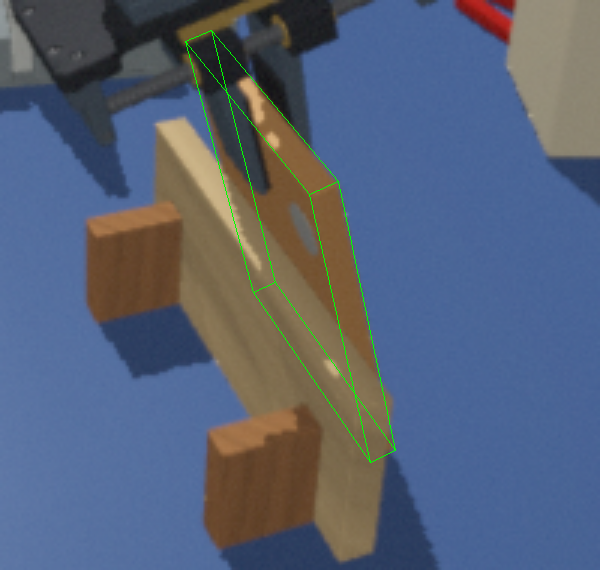

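The door is against the board. Opening partway, then checking.

Call:
step_arm --commands '[{"dx": 0, "dy": 0, "dz": 0, "wx": 0, "wy": 0, "wz": 0, "hand": 0.8}, {"dx": 0, "dy": 0, "dz": 0, "wx": 0, "wy": 0, "wz": 0, "hand": 0.75}, {"dx": 0, "dy": 0, "dz": 0, "wx": 0, "wy": 0, "wz": 0, "hand": 0.65}, {"dx": 0, "dy": 0, "dz": 0, "wx": 0, "wy": 0, "wz": 0, "hand": 0.55}, {"dx": 0, "dy": 0, "dz": 0, "wx": 0, "wy": 0, "wz": 0, "hand": 0.5}, {"dx": 0, "dy": 0, "dz": 0, "wx": 0, "wy": 0, "wz": 0, "hand": 0.5}, {"dx": 0, "dy": 0, "dz": 0, "wx": 0, "wy": 0, "wz": 0, "hand": 0.5}, {"dx": 0, "dy": 0, "dz": 0, "wx": 0, "wy": 0, "wz": 0, "hand": 0.5}]'

```text
clock: 9.6
position: [0.4978, -0.2018, 0.1389]
orientation: [0.088, 0.665, 0.735, 0.098]
wrist_force: [0.1, 0.5, -0.4]
finger_gap: 0.0454
```

```bash
python3 -c "
from go import *
s=arm.state(); Rt=R.from_quat(np.array(s['orientation'])[[1,2,3,0]])
p=place(.0255,0);
overlay('side',*tgt(p,yw,L),'pics/o7.png',(230,190,200,190))
r=arm.read_camera('wrist'); cv2.imwrite('pics/w7.png',r['pixels'])
cmd(*tgt(p,yw,L))"
```

```text
at [ 0.4979 -0.2018  0.139 ] t 9.7 F [ 0.3 -0.1 -0.4] gap 0.0457
d [-0.05  0.13 -0.06] w [ 0.003 -0.     0.   ]
```

View pics/o7.png

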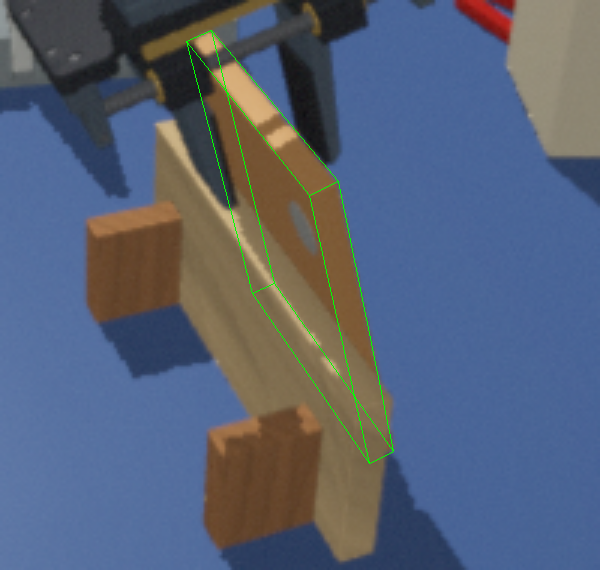

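View pics/w7.png

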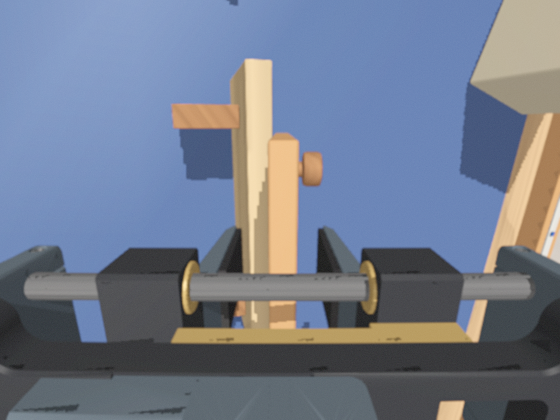

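The door stands by itself on the predicted outline, with clearance on both sides of the jaws. Backing straight out along the tool axis.

Call:
step_arm --commands '[{"dx": 0, "dy": 0, "dz": -1, "wx": 0, "wy": 0, "wz": 0, "hand": 0.5}, {"dx": 0, "dy": 0, "dz": -2.5, "wx": 0, "wy": 0, "wz": 0, "hand": 0.5}, {"dx": 0, "dy": 0, "dz": -4.5, "wx": 0, "wy": 0, "wz": 0, "hand": 0.5}, {"dx": 0, "dy": 0, "dz": -7, "wx": 0, "wy": 0, "wz": 0, "hand": 0.5}, {"dx": 0, "dy": 0, "dz": -10, "wx": 0, "wy": 0, "wz": 0, "hand": 0.5}, {"dx": 0, "dy": 0, "dz": -13, "wx": 0, "wy": 0, "wz": 0, "hand": 0.5}, {"dx": 0, "dy": 0, "dz": -15, "wx": 0, "wy": 0, "wz": 0, "hand": 0.5}, {"dx": 0, "dy": 0, "dz": -15, "wx": 0, "wy": 0, "wz": 0, "hand": 0.5}, {"dx": 0, "dy": 0, "dz": -15, "wx": 0, "wy": 0, "wz": 0, "hand": 0.5}, {"dx": 0, "dy": 0, "dz": -15, "wx": 0, "wy": 0, "wz": 0, "hand": 0.5}]'

```text
clock: 10.53
position: [0.4583, -0.2054, 0.283]
orientation: [0.088, 0.665, 0.735, 0.098]
wrist_force: [-0.4, -0.1, -0.6]
finger_gap: 0.0455
```

```bash
python3 -c "
from go import *
p=place(.0255,0);
overlay('side',*tgt(p,yw,L),'pics/o8.png',(200,100,200,200))
overlay('scene',*tgt(p,yw,L),'pics/o9.png',(120,60,266,200))
cmd(*tgt(p,yw,L))"
```

```text
at [ 0.4583 -0.2052  0.2822] t 10.63 F [ 0.6  0.5 -1.3] gap 0.0458
d [-0.14  0.26 14.8 ] w [ 0.    -0.002  0.   ]
```

View pics/o8.png

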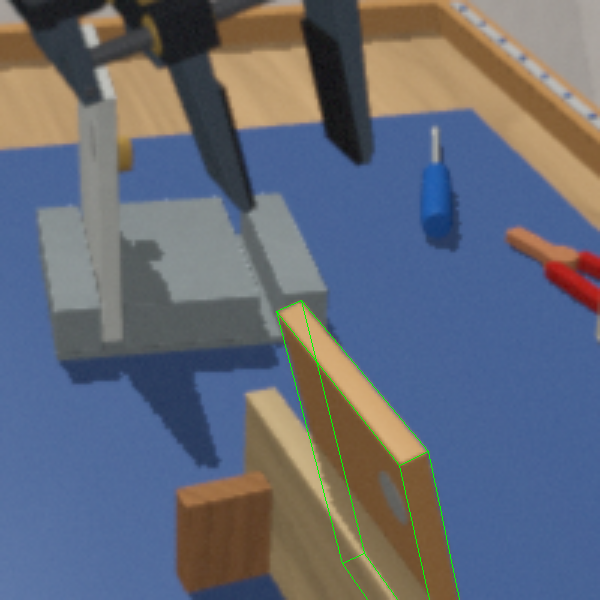

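View pics/o9.png

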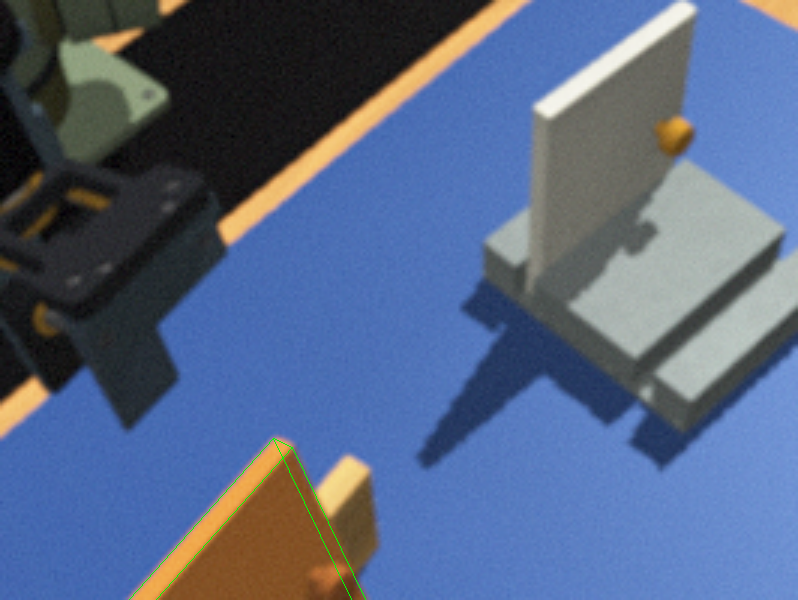

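The door is leaning on the predicted outline at 15°, the arm is clear, and the white door hasn't moved. Handing in.

```bash
python3 -c "
from cell import arm
print(arm.close_job())"
```

```text
the job is handed in; nothing more can be done
None
```

The beech door is leaning against the front face of the board, and I handed the job in at about 10.6 s on the robot's clock. It gives no verdict.

- **Moves:** I pinched the door by its top edge with a 25 N grip and lifted it until its underside was about 12 cm above the bench. I set it down at the middle of the board, knob side out and leaning back 15°, then opened the jaws and backed straight out.
- **Contact before release:** The wrist force rose by about 4.5 N when the foot met the bench, and by about the same when the back met the board.
- **Final pictures:** After I backed out, the parts of the door in view lay on the outline drawn for the target pose (15° lean, parallel to the board, centred, foot on the bench). Its foot was outside those two cropped views. It was fully visible in the side view just after the jaws opened, and it matched there too.
- **White door and gripper:** The white door was still upright in its slot. The gripper was about 15 cm clear, with no contact force at the wrist.

None of these checks failed or disagreed. I judged the final pose by eye from the overlay and did not fit it again numerically.

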